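Unpack a transit crate of split bottles into the cellar carrier

TASK

First clear the way: lay the pry bar that was left across the carrier lengthwise on the rubber mat, and lift the neck board off the crate and lay it flat, grip up, on the clear left end of the bench. Then lift every small bottle out of the crate and stand it upright in a cell of its own in the carrier, setting it down gently and never tipping it, as the wine has a sediment. Finally put the neck board back on its cleats in the empty crate, and leave the other things on the bench alone.

Things in the scene. Friction and masses are not known exactly. Their poses are not given: they have to be found in the camera images.
- crate: Open pine transit crate, fixed, 258 (x) x 164 (y) mm. Origin: centre of its underside, on the bench; z up. A brown fibre tray in it (top 54 mm above the bench) has six round wells, 58 mm wide, floors 12 mm above the bench, centres at x = -70, 0, 70, y = -35, 35 mm. End panels (at x = -123, 123 mm, 12 mm thick) 160 mm high, slatted long sides 106 mm high.
- crate_seat (a point): Middle of the neck board's place in the crate, 135 mm above the bench, axes as the crate's: the board rests on two cleats, one inside each end panel (101 to 117 mm from the middle), whose tops are at this height. It drops between the end panels with 5 mm of play at each end; nothing stops it sideways (y).
- carrier: Open wooden carrier box, fixed, 216 (x) x 146 (y) mm, rim 80 mm above the bench, walls 6 mm. Origin: centre of its underside, on the bench; z up. Partitions (tops 69 mm high) make six square cells, 64 mm inside, centres at x = -70, 0, 70 and y = -35, 35 mm; cell floors 6 mm above the bench.
- neck_board: Plywood board, 224 (x) x 140 (y) x 12 mm, 0.3 kg, with six 43 mm holes in the pattern of the wells; the bottle necks stick up through them by 35 mm at the start. Origin: centre of the underside; z up. The bench around x 0.47, y 0.37 m (at least 140 mm either way in x, 90 mm in y) is kept clear for it.
- board_grip (a point): Centre of the neck board's wooden grip, 73 mm above the board's underside: a bar 110 mm long (the board's x), 18 mm wide (y) and 22 mm high on two uprights at 35 mm either side of the middle. Axes as the board's.
- pry_bar: Dark steel pry bar, 300 mm long along x, 20 mm wide (y) and 12 mm thick in the middle, about 0.5 kg; the claw at +x is bent up to 35 mm, the blade at -x is flat, 30 mm wide. Origin: centre of the underside of the middle part, close to its centre of mass; z up. At the start it lies on the carrier's rim.
- mat: Black rubber tool mat fixed at the right end of the bench, 340 (x) x 120 (y) x 3 mm. Origin: centre of its underside; x is its length.
- split1: Small wine bottle (split) of very dark green, nearly black glass with a white paper label, full, 52 mm diameter, 170 mm high, about 0.35 kg, brass-coloured neck 26 mm in diameter from 118 mm to the top. Origin: centre of its base; z up along the bottle. All bottles are alike; it may be absent.
- split2: Small wine bottle (split) of very dark green, nearly black glass with a white paper label, full, 52 mm diameter, 170 mm high, about 0.35 kg, brass-coloured neck 26 mm in diameter from 118 mm to the top. Origin: centre of its base; z up along the bottle. All bottles are alike; it may be absent.
- split3: Small wine bottle (split) of very dark green, nearly black glass with a white paper label, full, 52 mm diameter, 170 mm high, about 0.35 kg, brass-coloured neck 26 mm in diameter from 118 mm to the top. Origin: centre of its base; z up along the bottle. All bottles are alike; it may be absent.
- split4: Small wine bottle (split) of very dark green, nearly black glass with a white paper label, full, 52 mm diameter, 170 mm high, about 0.35 kg, brass-coloured neck 26 mm in diameter from 118 mm to the top. Origin: centre of its base; z up along the bottle. All bottles are alike; it may be absent.
- split5: Small wine bottle (split) of very dark green, nearly black glass with a white paper label, full, 52 mm diameter, 170 mm high, about 0.35 kg, brass-coloured neck 26 mm in diameter from 118 mm to the top. Origin: centre of its base; z up along the bottle. All bottles are alike; it may be absent.
- split6: Small wine bottle (split) of very dark green, nearly black glass with a white paper label, full, 52 mm diameter, 170 mm high, about 0.35 kg, brass-coloured neck 26 mm in diameter from 118 mm to the top. Origin: centre of its base; z up along the bottle. All bottles are alike; it may be absent.
- corkscrew: Bystander: wooden-handled corkscrew lying on the bench, 100 x 90 mm, 17 mm high; leave alone.
- tastevin: Bystander: shallow steel tasting cup, 84 mm diameter, 30 mm high; leave alone.
- wax_tin: Bystander: steel tin, 70 mm diameter, 75 mm high; leave alone.
- jug: Bystander: steel jug, 100 mm diameter, 130 mm high; leave alone.

How it is judged:
By the outcome, as a careful person would: the job done as asked, in the order asked, and still so for the second after the job is handed in, with the robot touching nothing.
Of split1, split2, split3, split4, split5, split6 only 3 to 5 are there at a start; the rules pass over those that are not, and their reading is None.
At some moment in a run one of pry_bar, neck_board may be knocked a few centimetres aside while the robot is not near it.
It also fails if it takes over 210 s, if anything falls off the work surface, if the arm or the gripper's body presses on something with over 40 N, if the wrist force passes 120 N, or if a joint passes its speed limit or range.

ROBOT

A 6-joint arm with a two-finger parallel gripper is mounted at the origin on the work surface. World frame = base frame: x ahead of the robot, y to its left, z up, the work surface at z = 0. Lengths are in m, angles in rad, forces in N, time in s.
With the tool pointing down it reaches from about 0.35 to 0.875 m from the base axis. Payload 15.5 kg.
Tool frame: the origin (TCP) lies at the very end of the fingers, on their centre line; the grasp point (between the pads) lies 19 mm behind it (env.tcp_to_grasp is the distance from the TCP to the grasp point, in m); z points along the fingers, x is the direction in which the jaws open and shut, and the axes are right-handed (so a half turn about z gives the same grasp; the last joint's range is limited). The gripper opens to 85 mm and grips with 20 to 120 N. Pads are 22 mm wide; open, the fingers measure 114 mm over their backs; the gripper's body (76 mm by 85 mm) begins 54 mm behind the grasp point. The pads swing forward as they close: fully open they stand 13 mm farther back than shut.
Start: joints at [-1.427, 0.494, 1.345, -0, 1.302, -0.096], TCP at [0.148, -0.607, 0.231] pointing down, gripper open.
Joint ranges: [-2.91, 2.91], [-0.82, 2.16], [0.22, 2.67], [-1.22, 4.37], [0.12, 2.79], [-3.08, 3.08]. Speed limits (rad/s): [1.89, 1.89, 2.57, 3.01, 3.01, 3.01].

INTERFACE

Orientations are given as a 3x3 rotation matrix whose columns are the frame's x, y, z axes.
In Python, from rig import env, effector, sensors, viewer, job gives the robot as it stands. The module is installed in compiled form; this text tells all that it offers. Calls block until the motion is done:
- env.movep(position, orientation): joint-space move of the TCP to a pose.
- env.servo_line(position, rot=None, v=0.15, force_limit=None): straight line of the TCP; rot=None keeps the orientation; v is the mean speed in m/s. With force_limit (N) it stops when the force on the tool has changed by that much, and returns True; else False.
- env.set_joints(angles): joint-space move.
- effector.open_gripper() and effector.close_gripper(): open the fingers fully, or close them until they stop; the grip force is fixed at half the most.
- env.wait(seconds).
- env.solve_ik(position, orientation): joint angles nearest the present ones, or None.
- sensors.get_obs(): the state.
- viewer.camera(name): name is "scene" or "top" or "wrist"; returns the picture (480x640x3 uint8, blue, green, red); there is no depth.
- viewer.get_calibration(name): a dict with "fov_y" (degrees; the focal length in pixels is half the picture's height over the tangent of half this angle, whatever the lens; pixels are square), "cx", "cy" (the principal point, pixels), "origin" and "rotation" of the camera in the world. Camera axes: x right, y down, z forward; pixel columns grow to the right and rows downward; lengths in m; the calibration is good to about 2 mm. The wrist camera is an equidistant fisheye: a pixel r from the principal point sees the ray r / f radians off the axis. A picture is of the moment at which its call begins: read the wrist's pose just before it. get_calibration takes no time and is no camera call; for the wrist camera it gives the pose at the moment of the call.
A pose or a line that the arm cannot do raises env.Unreachable and nothing moves.
- job.finish_job(): hands the job in, once; it reports no verdict.
The state is a dict: "time": time; "q": joint angles; "joint_vel": joint speeds; "joint_efforts": joint torques, N m; "position": TCP position; "eef_rot": TCP orientation; "wrist_force": force on the tool from outside, world axes, zero at the start; "ft_torque": the same for the moment, N m; "width": opening from 0.0 (shut) to 1.0 (fully open).
Only numpy, scipy, OpenCV 4.12 (cv2) and the standard library are available. Lean on these libraries where they do the work, as an engineer would, in place of code of your own. Each camera call takes 0.05 s, during which the arm holds its last target.

## Working session

There is one attempt and no reset: what is moved stays moved. The work goes in short steps, each a Python script; the robot and the scene stay as the last script left them, time stands still between calls to the robot, and variables do not carry over. Pictures are saved under pics/ and viewed, and the job is handed in when it is done.

```bash
mkdir -p pics; ls; python3 - <<'E'
from rig import env, effector, sensors, viewer, job
import cv2
for n in ["scene","top","wrist"]:
    c=viewer.get_calibration(n); print(n,c)
    cv2.imwrite(f"pics/{n}0.png",viewer.camera(n))
print(sensors.get_obs(), env.tcp_to_grasp)
E
```

```text
pics
scene {'fov_y': 44.93122049215259, 'cx': 312.6992275395074, 'cy': 241.87188392391482, 'origin': array([0.65926492, 1.21682628, 1.2042627 ]), 'rotation': array([[-0.99747296,  0.0455272 , -0.05454332],
       [ 0.07103972,  0.6502309 , -0.75640804],
       [ 0.00102861, -0.75837131, -0.65182198]])}
top {'fov_y': 49.62498552495236, 'cx': 312.71791724690604, 'cy': 241.07932476461283, 'origin': array([ 0.34948594, -0.01700953,  1.53917171]), 'rotation': array([[-0.00657651, -0.99080985,  0.13510218],
       [-0.99972038,  0.00958331,  0.02161747],
       [-0.02271353, -0.13492224, -0.99059582]])}
wrist {'fov_y': 65.70646984690485, 'cx': 320.62744762264936, 'cy': 238.60866429268663, 'origin': array([ 0.21888189, -0.58968896,  0.37368825]), 'rotation': array([[ 0.23600095, -0.93073003, -0.27936565],
       [-0.97175232, -0.22633233, -0.06686637],
       [-0.00099494,  0.28725474, -0.95785371]])}
{'time': 0.15, 'q': array([-1.42747025e+00,  4.94039687e-01,  1.34593996e+00, -4.02227392e-07,
        1.30249675e+00, -9.55348778e-02]), 'joint_vel': array([-0.00177517, -0.00064947, -0.00130522, -0.001182  ,  0.00051414,
       -0.00079356]), 'joint_efforts': array([ 3.21450134e-03, -8.82539535e+01, -3.84068191e+01, -2.33577775e-04,
        7.05692553e-03, -3.11594863e-05]), 'position': array([ 0.14781845, -0.60701071,  0.23085426]), 'eef_rot': array([[ 2.36596125e-01, -9.71608078e-01, -1.26614596e-04],
       [-9.71607688e-01, -2.36596144e-01,  8.74629730e-04],
       [-8.79753837e-04, -8.39142906e-05, -9.99999609e-01]]), 'wrist_force': array([-1.10009166, -0.18427133, -0.13187351]), 'ft_torque': array([0.01606519, 0.02533664, 0.01489559]), 'width': 0.9988103330885912} 0.0187
```

View pics/scene0.png

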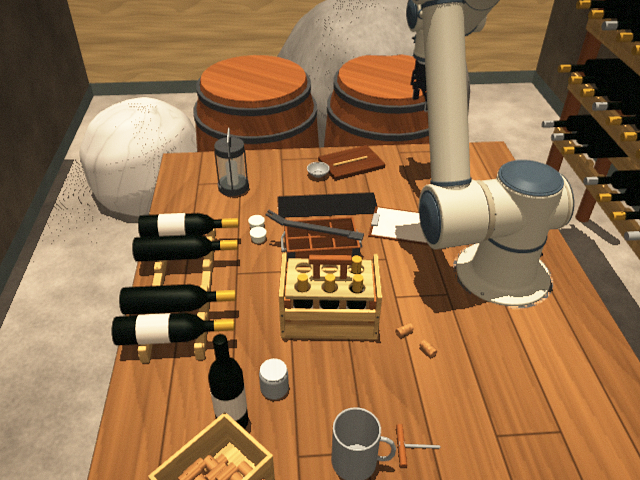

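View pics/top0.png

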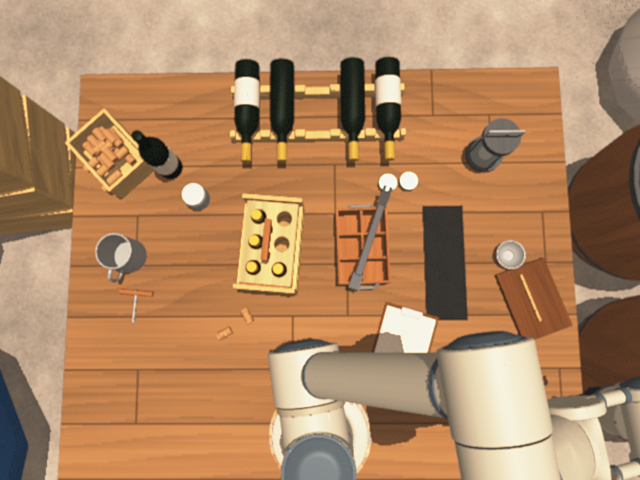

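View pics/wrist0.png

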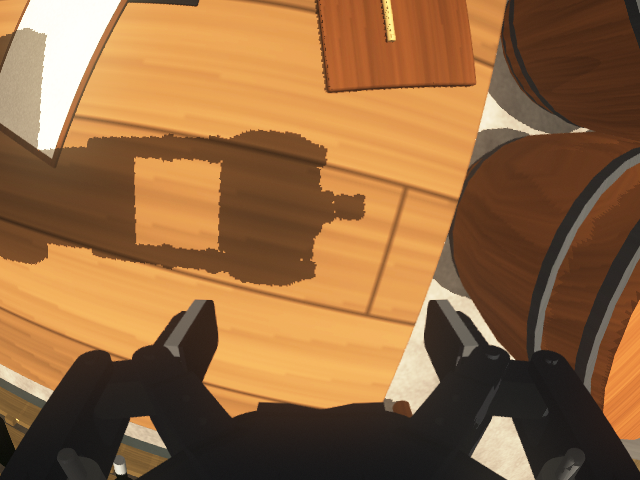

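The scene and top views show the crate at about (270,243) in the top view. It holds 4 bottles at (258,215), (255,241), (252,267) and (279,269), and the two holes at (284,218) and (281,243) are empty. The pry bar runs from (388,185) to (356,283) across the carrier, and the mat is at (445,262).

```bash
cat > h.py <<'E'
import numpy as np, cv2
from rig import env, effector, sensors, viewer, job
def ray(c,u,v,fish=False):
    f=240/np.tan(np.radians(c["fov_y"]/2)); x=(u-c["cx"])/f; y=(v-c["cy"])/f
    if fish:
        r=np.hypot(x,y); d=np.array([np.sin(r)*x/max(r,1e-9),np.sin(r)*y/max(r,1e-9),np.cos(r)])
    else: d=np.array([x,y,1.])
    return c["origin"], c["rotation"]@d
def onz(c,u,v,z,fish=False):
    o,d=ray(c,u,v,fish); return o+d*(z-o[2])/d[2]
def proj(c,p,fish=False):
    f=240/np.tan(np.radians(c["fov_y"]/2)); q=c["rotation"].T@(np.asarray(p)-c["origin"])
    if fish:
        r=np.arctan2(np.hypot(q[0],q[1]),q[2]); k=f*r/max(np.hypot(q[0],q[1]),1e-9)
        return np.array([c["cx"]+k*q[0],c["cy"]+k*q[1]])
    return np.array([c["cx"]+f*q[0]/q[2],c["cy"]+f*q[1]/q[2]])
def Rd(a):  # tool down, jaw x axis at world angle a
    c,s=np.cos(a),np.sin(a); return np.array([[c,s,0],[s,-c,0],[0,0,-1.]])
def snap(n,name,crop=None,k=1):
    im=viewer.camera(n)
    if crop: x0,x1,y0,y1=crop; im=cv2.resize(im[y0:y1,x0:x1],None,fx=k,fy=k,interpolation=cv2.INTER_CUBIC)
    cv2.imwrite(f"pics/{name}.png",im); return im
E
python3 - <<'E'
from h import *
im=cv2.imread("pics/top0.png")
cv2.imwrite("pics/t_crop.png",cv2.resize(im[160:340,220:480],None,fx=3,fy=3,interpolation=cv2.INTER_CUBIC))
c=viewer.get_calibration("top")
g=im.max(2)
m=(g<60).astype(np.uint8); m[:,:415]=0;m[:,475:]=0;m[:200]=0;m[330:]=0
cs,_=cv2.findContours(m,0,2); k=max(cs,key=cv2.contourArea); r=cv2.minAreaRect(k); print(r)
b=cv2.boxPoints(r); P=np.array([onz(c,*p,0.003) for p in b]); print(P[:,:2]); print("mat c",onz(c,*r[0],.003), [np.linalg.norm(P[i]-P[i-1]) for i in range(4)])
E
```

```text
((444.2919921875, 262.5086364746094), (112.61062622070312, 38.341732025146484), 87.61405944824219)
[[ 0.65881366 -0.31441081]
 [ 0.66240174 -0.42880551]
 [ 0.32896353 -0.42738175]
 [ 0.32506551 -0.31630093]]
mat c [ 0.49136103 -0.37176197  0.003     ] [np.float64(0.333753498066071), np.float64(0.11445095745696027), np.float64(0.33344124401920233), np.float64(0.11114919866522066)]
```

View pics/t_crop.png

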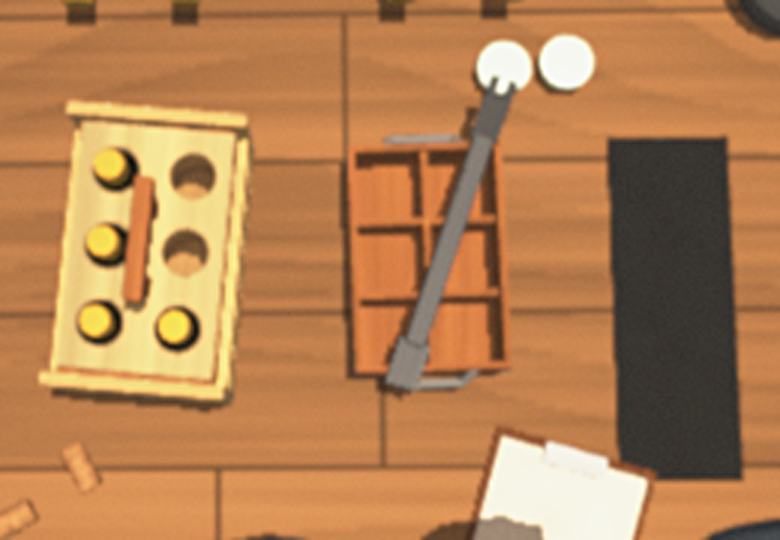

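```bash
python3 - <<'E'
from h import *
im=cv2.imread("pics/top0.png"); c=viewer.get_calibration("top")
hsv=cv2.cvtColor(im,cv2.COLOR_BGR2HSV)
print("bar px",hsv[235,373],hsv[265,362],hsv[200,384])
def blob(m,roi):
    x0,x1,y0,y1=roi; z=np.zeros_like(m); z[y0:y1,x0:x1]=m[y0:y1,x0:x1]
    cs,_=cv2.findContours(z,0,2); return max(cs,key=cv2.contourArea),z
m=((hsv[...,1]<60)&(hsv[...,2]<150)&(hsv[...,2]>60)).astype(np.uint8)*255
k,z=blob(m,(345,395,205,272))
vy,vx=None,None
ys,xs=np.nonzero(z); 
# per-row centre
pts=[]
for y in range(212,270):
    x=np.nonzero(z[y])[0]
    if len(x)>2: pts.append(onz(c,x.mean(),y,0.092)[:2])
pts=np.array(pts); l=cv2.fitLine(pts.astype(np.float32),cv2.DIST_HUBER,0,.01,.01).ravel(); print("bar",l,np.degrees(np.arctan2(l[1],l[0])))
for n,p,zz in [("claw",(386.5,188),.115),("blade",(355,288),.092)]:
    print(n,onz(c,*p,zz))
# carrier rim corners
for p in [(337.5,209.5),(383.5,208.5),(338.5,285.5),(389.5,283.3)]: print("car",onz(c,*p,.08)[:2])
# crate end panel outer corners at z=.16 
for p in [(243,194.5),(302.5,200.5),(233.5,287.5),(295.5,294.5)]: print("crate",onz(c,*p,.16)[:2])
# bottle tops: z= .012+.17
m=((hsv[...,0]>18)&(hsv[...,0]<32)&(hsv[...,1]>190)&(hsv[...,2]>150)).astype(np.uint8)*255
z=np.zeros_like(m); z[200:285,240:300]=m[200:285,240:300]
n,_,st,ce=cv2.connectedComponentsWithStats(z)
for i in range(1,n):
    if st[i][4]>25: print("btl",st[i],ce[i],onz(c,*ce[i],.18)[:2])
E
```

```text
bar px [ 16  32 135] [ 14  31 138] [ 20  30 103]
bar [ 0.9409006  -0.33868277  0.5471699  -0.14318065] -19.796642
claw [ 0.69168175 -0.19350653  0.115     ]
blade [ 0.41432291 -0.10191843  0.092     ]
car [ 0.63889925 -0.05661183]
car [ 0.64034809 -0.18777289]
car [ 0.42219395 -0.05659075]
car [ 0.42723282 -0.19919767]
crate [0.66745753 0.20217689]
crate [0.64892186 0.04007528]
crate [0.41505499 0.22458833]
crate [0.3953214 0.059611 ]
```

```bash
python3 - <<'E'
from h import *
a=np.radians(-110)
env.movep([0.552,-0.146,0.33],Rd(a))
cal=viewer.get_calibration("wrist"); im=snap("wrist","w1"); np.save("w1.npy",cal,allow_pickle=True)
o=sensors.get_obs(); print(o["time"],o["q"],cal)
snap("scene","s1"); snap("top","t1")
E
```

```text
2.4167 [-3.64296790e-01  3.36250626e-01  1.33226436e+00 -1.44899687e-04
  1.47328881e+00  1.55634310e+00] {'fov_y': 65.70646984690485, 'cx': 320.62744762264936, 'cy': 238.60866429268663, 'origin': array([ 0.62059731, -0.17161291,  0.47274821]), 'rotation': array([[-3.43064667e-01, -8.99631092e-01, -2.70130584e-01],
       [-9.39311778e-01,  3.28614215e-01,  9.85194492e-02],
       [ 1.37590204e-04,  2.87535381e-01, -9.57770007e-01]])}
```

View pics/w1.png

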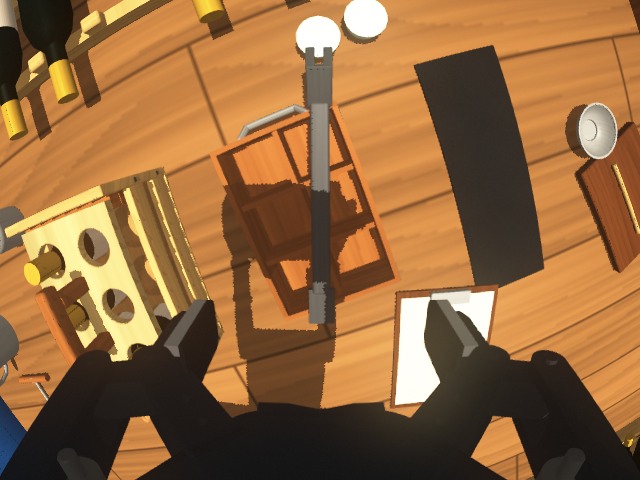

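Wrist view: the bar runs from the claw at (318,50) to the blade at (317,323). The carrier corners are near (213,155), (342,107), (397,278) and (289,316), and the mat corners near (414,66), (493,46), (544,267) and (474,288).

```bash
python3 - <<'E'
from h import *
c=np.load("w1.npy",allow_pickle=True).item(); im=cv2.imread("pics/w1.png")
g=cv2.cvtColor(im,cv2.COLOR_BGR2GRAY)
print("tcp px",proj(c,[0.552,-0.146,0.092],1))
hsv=cv2.cvtColor(im,cv2.COLOR_BGR2HSV)
pts=[];w=[]
m=(hsv[...,1]<70)
for y in range(112,285,3):
    x=np.nonzero(m[y,300:340])[0]+300
    if len(x)>8:
        A=onz(c,x.min(),y,.092,1);B=onz(c,x.max()+1,y,.092,1)
        d=np.linalg.norm(A-B); w.append(d)
        if .016<d<.024: pts.append((A+B)[:2]/2)
print(np.round(w,4)); pts=np.array(pts)
l=cv2.fitLine(pts.astype(np.float32),cv2.DIST_HUBER,0,.01,.01).ravel(); print("bar",l,np.degrees(np.arctan2(l[1],l[0])),len(pts))
print("bend",onz(c,318.5,104,.092,1),"blade end",onz(c,317,323,.086,1),"blade start",onz(c,318,292,.092,1),"claw",onz(c,318,50,.115,1))
for p in [(213,155),(342,107),(397,278),(289,316)]: print("car",onz(c,*p,.08,1)[:2])
gm=((g<62)&(hsv[...,1]<90)).astype(np.uint8); gm[:,:410]=0; gm[:40]=0; gm[292:]=0
cs,_=cv2.findContours(gm,0,2); k=max(cs,key=cv2.contourArea)[:,0]
W=np.array([onz(c,*p,.003,1)[:2] for p in k])
r=cv2.minAreaRect(W.astype(np.float32)*1000); print("mat",r)
cv2.imwrite("pics/w1b.png",cv2.resize(im[90:340,190:420],None,fx=2.4,fy=2.4,interpolation=cv2.INTER_CUBIC))
E
```

```text
tcp px [320.07285946 200.82567606]
[0.0292 0.0181 0.0181 0.0181 0.0182 0.0182 0.0182 0.0182 0.0182 0.0182
 0.0182 0.0183 0.0183 0.0183 0.0183 0.0183 0.0184 0.0184 0.0184 0.0184
 0.0185 0.0185 0.0185 0.0196 0.0186 0.0186 0.0176 0.0156 0.0166 0.0166
 0.0146 0.0157 0.0167 0.0168 0.0179 0.0179 0.0179 0.018  0.018  0.017
 0.017  0.0171 0.0171 0.0161 0.0172 0.0172 0.0173 0.0173 0.0174 0.0174
 0.0175 0.0175 0.0176 0.0176 0.0177 0.0166 0.0167 0.0178]
bar [ 0.94192964 -0.33581033  0.55709577 -0.14822915] -19.621819 54
bend [ 0.64658437 -0.17888429  0.092     ] blade end [ 0.41467    -0.09187083  0.086     ] blade start [ 0.45526597 -0.10813511  0.092     ] claw [ 0.69511173 -0.19624042  0.115     ]
car [ 0.63817569 -0.0544288 ]
car [ 0.63618536 -0.20098055]
car [ 0.43454415 -0.19812508]
car [ 0.43186109 -0.06238143]
mat ((494.0501708984375, -372.1890869140625), (118.61447143554688, 337.9436950683594), 89.95977020263672)
```

View pics/w1b.png

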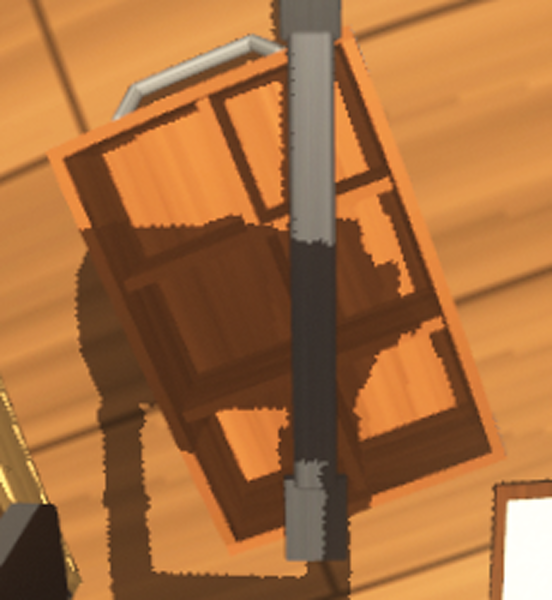

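```bash
python3 - <<'E'
from h import *
a=np.radians(-109.7)
p=np.array([0.555,-0.1473,0])
env.servo_line(p+[0,0,.13],Rd(a),v=.2)
print(env.servo_line(p+[0,0,.0825],v=.08,force_limit=8))
o=sensors.get_obs(); print(o["position"],o["wrist_force"])
effector.close_gripper(); o=sensors.get_obs(); print(o["width"],o["wrist_force"],o["position"])
env.servo_line(p+[0,0,.14],v=.1)
o=sensors.get_obs(); print(o["width"],o["wrist_force"],o["ft_torque"])
snap("wrist","w2"); snap("scene","s2")
E
```

```text
False
[ 0.55521458 -0.14736477  0.08277078] [0.28521633 0.81005703 0.63417308]
0.20922455232631074 [-1.50767659  1.33386471  5.78199884] [ 0.55510145 -0.14724098  0.08290802]
0.2135889776183505 [-0.66140395  0.7839772  -5.21260826] [-0.00860099  0.01767939 -0.04135528]
```

View pics/w2.png

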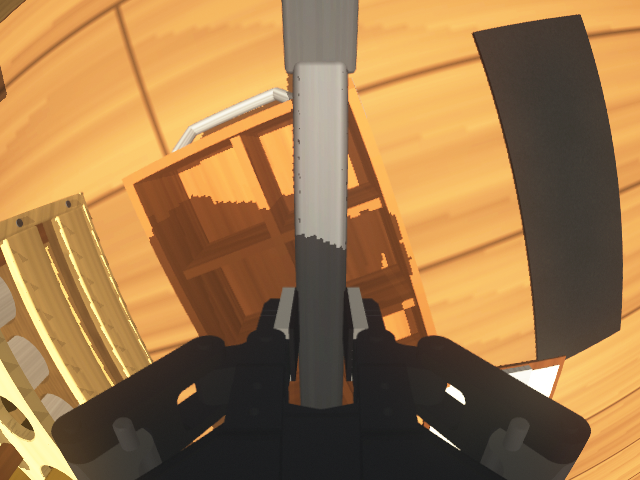

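View pics/s2.png

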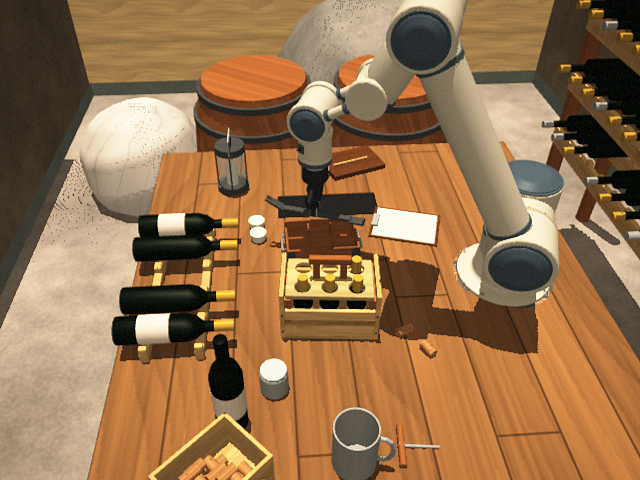

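The bar is held level, centred at about x=320 in the wrist view. Next I lay it on the mat.

```bash
python3 - <<'E'
from h import *
R=Rd(np.radians(-90)); p=np.array([0.494,-0.372,0])
env.servo_line([0.555,-.1473,.2],v=.2)
env.movep(p+[0,0,.15],R)
env.servo_line(p+[0,0,.03],v=.15)
print(env.servo_line(p+[0,0,.003],v=.03,force_limit=4))
o=sensors.get_obs(); print(o["position"],o["wrist_force"])
effector.open_gripper()
env.servo_line(p+[0,0,.15],v=.2)
snap("wrist","w3"); o=sensors.get_obs(); print(o["time"])
E
```

```text
True
[ 0.49380944 -0.37185604  0.00591691] [-0.2776737   1.19516983  9.22058   ]
10.525
```

View pics/w3.png

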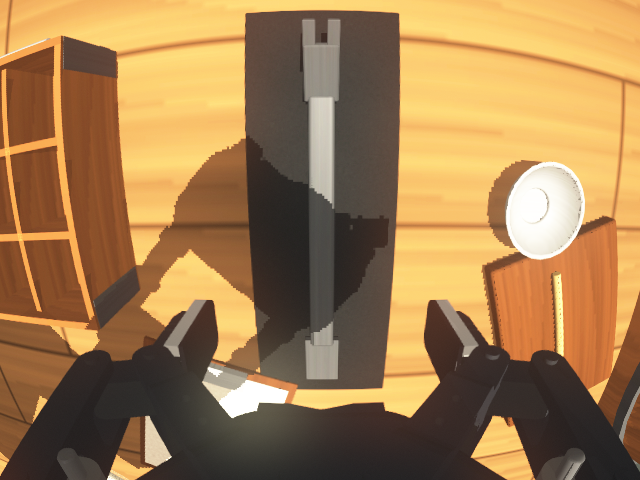

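The bar lies lengthwise on the mat at about (320,200), within the mat's edges. Next is the board.

```bash
python3 - <<'E'
from h import *
env.servo_line([0.494,-.372,.3],v=.3)
env.movep([0.525,0.13,.38],Rd(np.radians(-95)))
cal=viewer.get_calibration("wrist"); snap("wrist","w4"); np.save("w4.npy",cal,allow_pickle=True)
snap("top","t4",(200,460,170,330),3);print(sensors.get_obs()["time"])
E
```

```text
13.125
```

View pics/w4.png

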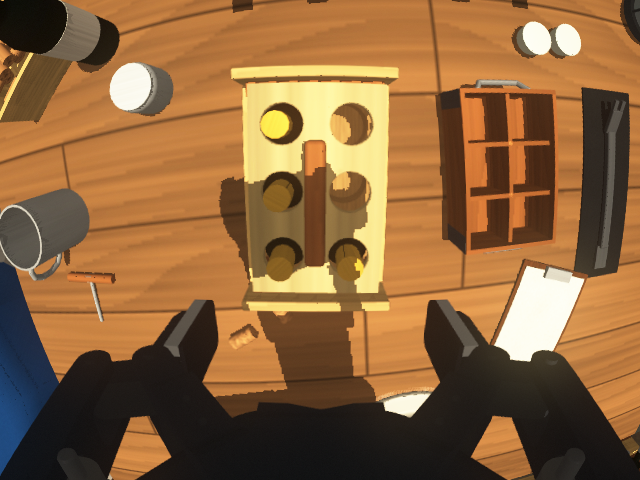

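Wrist view: the grip bar runs from (315,140) to (315,265), and four necks show on the left column and at lower right. The far panel corners are at (231,68) and (398,68), the near ones at (243,309) and (389,308).

```bash
python3 - <<'E'
from h import *
c=np.load("w4.npy",allow_pickle=True).item(); im=cv2.imread("pics/w4.png")
hsv=cv2.cvtColor(im,cv2.COLOR_BGR2HSV)
print(hsv[160,315],hsv[220,315],hsv[260,315],hsv[220,330])
m=((hsv[...,0]<13)&(hsv[...,1]>140)).astype(np.uint8); z=np.zeros_like(m); z[130:275,298:332]=m[130:275,298:332]
z=cv2.morphologyEx(z,cv2.MORPH_OPEN,np.ones((5,5)))
k=max(cv2.findContours(z,0,2)[0],key=cv2.contourArea)[:,0]
W=np.array([onz(c,*p,.219,1)[:2] for p in k])
print("grip",cv2.minAreaRect(W.astype(np.float32)*1000))
# per-row centre upper part
for y in range(145,265,10):
    x=np.nonzero(z[y])[0]; A=onz(c,x.min(),y,.219,1);B=onz(c,x.max()+1,y,.219,1); print(y,x.min(),x.max(),np.round((A+B)[:2]/2,4),round(np.linalg.norm(A-B),4))
for n,p in [("FL",(231,69)),("FR",(398,69)),("NL",(243,309)),("NR",(389,308))]: print(n,onz(c,*p,.16,1)[:2])
cv2.imwrite("pics/w4b.png",cv2.resize(im[55:320,215:410],None,fx=2.25,fy=2.25,interpolation=cv2.INTER_CUBIC))
E
```

```text
[ 13 182 232] [ 12 179 107] [ 12 180 109] [ 19 139 152]
grip ((506.9781494140625, 136.70535278320312), (15.496118545532227, 46.44571304321289), 85.02965545654297)Traceback (most recent call last):
  File "<stdin>", line 12, in <module>
    return umr_minimum(a, axis, None, out, keepdims, initial, where)
ValueError: zero-size array to reduction operation minimum which has no identity
```

```bash
python3 - <<'E'
from h import *
c=np.load("w4.npy",allow_pickle=True).item(); im=cv2.imread("pics/w4.png")
hsv=cv2.cvtColor(im,cv2.COLOR_BGR2HSV)
m=((hsv[...,0]<15)&(hsv[...,1]>165)).astype(np.uint8); z=np.zeros_like(m); z[130:275,298:332]=m[130:275,298:332]
z=cv2.morphologyEx(z,cv2.MORPH_OPEN,np.ones((5,5)))
k=max(cv2.findContours(z,0,2)[0],key=cv2.contourArea)[:,0]
W=np.array([onz(c,*p,.219,1)[:2] for p in k])
print("grip",cv2.minAreaRect(W.astype(np.float32)*1000))
for y in range(145,265,15):
    x=np.nonzero(z[y])[0]
    if len(x)<5: continue
    A=onz(c,x.min(),y,.219,1);B=onz(c,x.max()+1,y,.219,1); print(y,x.min(),x.max(),np.round((A+B)[:2]/2,4),round(np.linalg.norm(A-B),4))
print("grip ends",onz(c,315,141,.219,1),onz(c,315,266,.219,1))
for n,p in [("FL",(231,69)),("FR",(398,69)),("NL",(243,309)),("NR",(389,308))]: print(n,onz(c,*p,.16,1)[:2])
cv2.imwrite("pics/w4b.png",cv2.resize(im[55:320,215:410],None,fx=2.25,fy=2.25,interpolation=cv2.INTER_CUBIC))
E
```

```text
grip ((537.1702880859375, 133.19065856933594), (16.468006134033203, 107.33650207519531), 84.37457275390625)
145 305 325 [0.5865 0.1281] 0.017
160 305 325 [0.5742 0.1292] 0.0171
175 305 324 [0.5619 0.1307] 0.0164
190 305 324 [0.5495 0.1319] 0.0165
205 305 324 [0.5368 0.133 ] 0.0167
220 305 324 [0.524  0.1342] 0.0168
235 305 324 [0.5109 0.1354] 0.017
250 305 324 [0.4975 0.1367] 0.0172
grip ends [0.58974185 0.12816898 0.219     ] [0.48285536 0.13804233 0.219     ]
FL [0.66907601 0.20410831]
FR [0.65389147 0.04264056]
NL [0.41593683 0.22565777]
NR [0.40311722 0.06423407]
```

View pics/w4b.png

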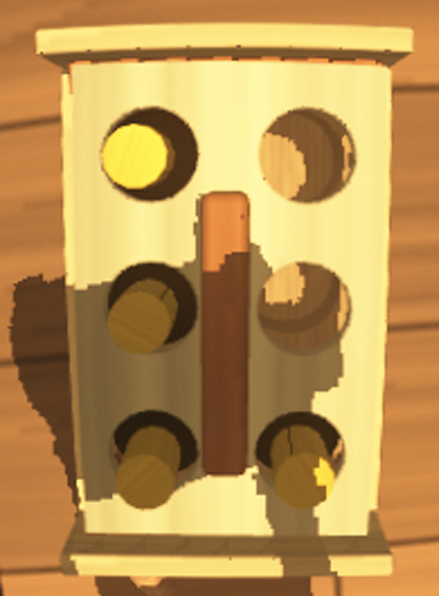

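```bash
python3 - <<'E'
from h import *
R=Rd(np.radians(-95.4)); p=np.array([0.537,0.133,0])
env.servo_line(p+[0,0,.26],R,v=.2)
print(env.servo_line(p+[0,0,.192],v=.08,force_limit=8))
effector.close_gripper(); o=sensors.get_obs(); print(o["width"],o["wrist_force"],o["position"])
env.servo_line(p+[0,0,.25],v=.06)
o=sensors.get_obs(); print(o["width"],o["wrist_force"],o["ft_torque"],o["time"])
snap("wrist","w5"); snap("scene","s5",(240,440,200,360),4)
E
```

```text
False
0.19851322412088185 [-1.4272064   0.73113677  5.02674501] [0.53705688 0.1330553  0.19217869]
0.19779707495874704 [-0.39497431 -1.50458418 -2.44254448] [-0.02544443 -0.00354543  0.02570255] 16.625
```

View pics/w5.png

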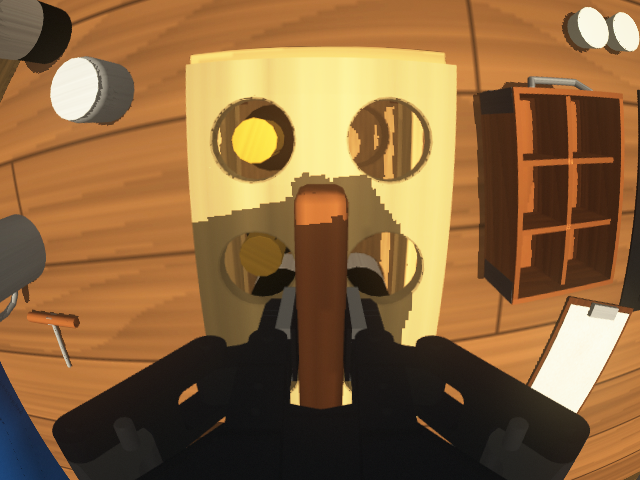

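View pics/s5.png

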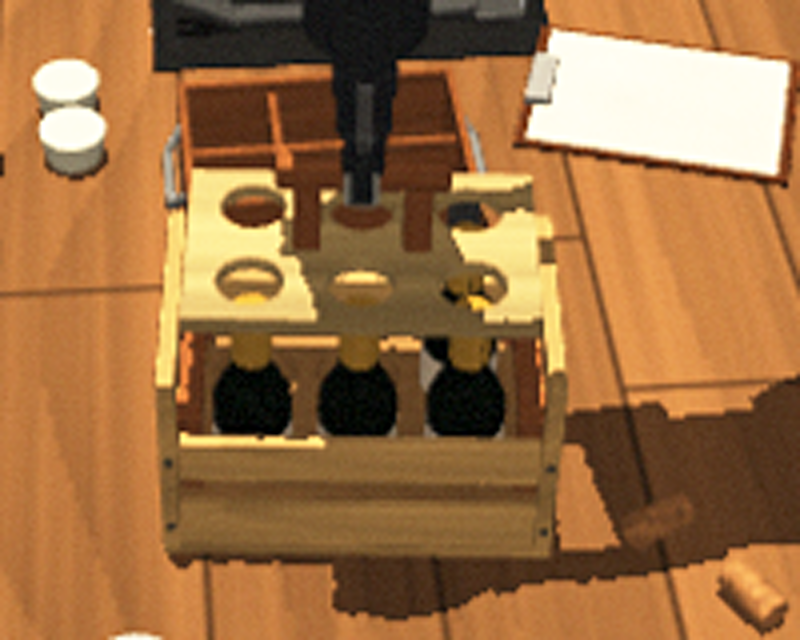

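```bash
python3 - <<'E'
from h import *
R=Rd(np.radians(-90)); p=np.array([0.47,0.37,0])
env.servo_line([.537,.133,.31],v=.2)
env.movep(p+[0,0,.28],R)
env.servo_line(p+[0,0,.085],v=.2)
print(env.servo_line(p+[0,0,.052],v=.03,force_limit=4))
o=sensors.get_obs(); print(o["position"],o["wrist_force"])
effector.open_gripper()
env.servo_line(p+[0,0,.2],v=.25)
c=viewer.get_calibration("wrist"); snap("wrist","w6"); np.save("w6.npy",c,allow_pickle=True)
snap("top","t6",(60,320,160,340),3); print(sensors.get_obs()["time"])
E
```

```text
True
[0.46976546 0.36989411 0.05718635] [-1.14129226 -0.41351861  9.54230176]
21.625
```

View pics/w6.png

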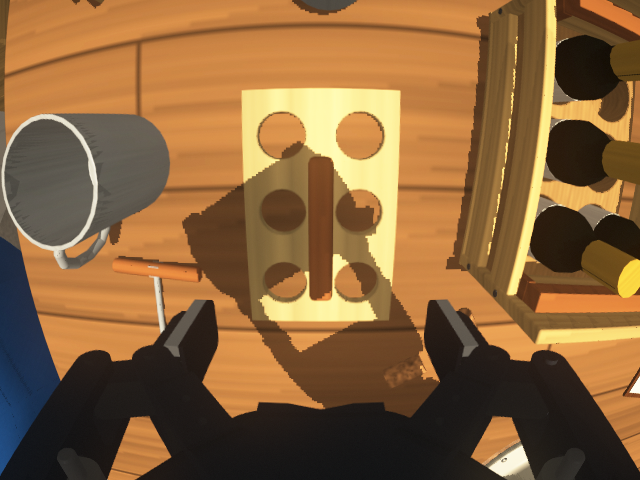

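View pics/t6.png

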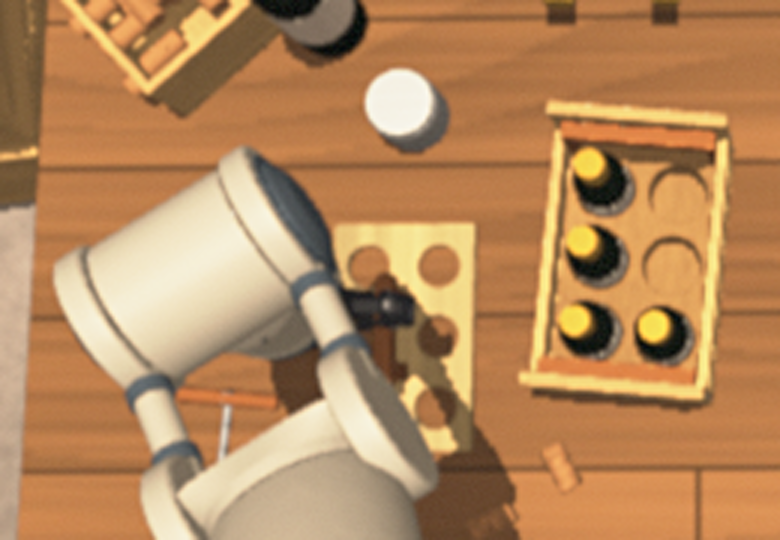

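```bash
python3 - <<'E'
from h import *
R=Rd(np.radians(-90))
env.servo_line([.47,.37,.36],v=.3)
env.movep([.475,.134,.36],R)
c=viewer.get_calibration("wrist"); snap("wrist","w7"); np.save("w7.npy",c,allow_pickle=True)
env.movep([.475,-.13,.33],R)
c=viewer.get_calibration("wrist"); snap("wrist","w8"); np.save("w8.npy",c,allow_pickle=True)
print(sensors.get_obs()["time"])
E
```

```text
24.375
```

View pics/w7.png

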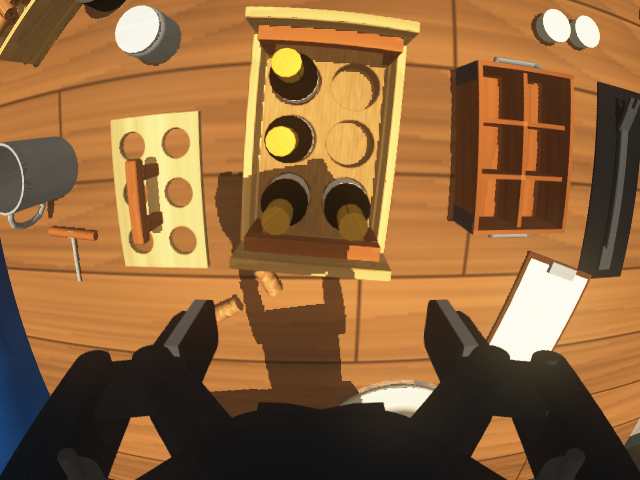

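View pics/w8.png

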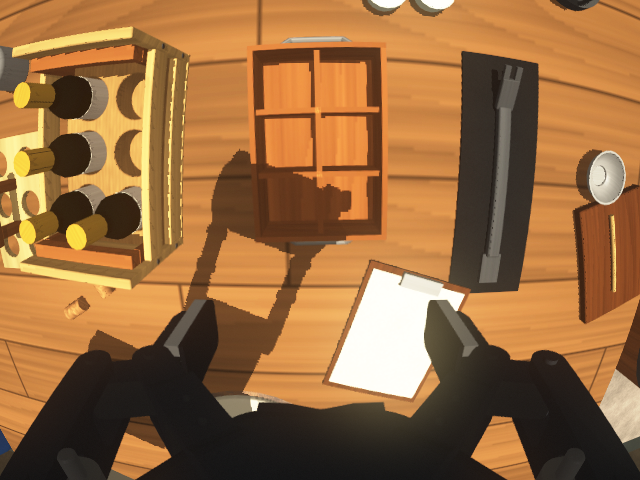

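w7 shows neck tops at about (287,65), (281,142), (277,217) and (352,222). w8 shows carrier rim corners near (247,45), (386,44), (386,238) and (256,242), and all its cells are empty.

```bash
python3 - <<'E'
from h import *
c=np.load("w8.npy",allow_pickle=True).item()
P=np.array([onz(c,*p,.08,1)[:2] for p in [(247,46),(386,44),(386,239),(256,242)]]); print(P,P.mean(0))
print("partition crossings",[np.round(onz(c,*p,.069,1)[:2],4) for p in [(316.5,111.5),(317.5,174.5)]])
im=cv2.imread("pics/w8.png"); cv2.imwrite("pics/w8b.png",cv2.resize(im[30:255,230:400],None,fx=2.6,fy=2.6,interpolation=cv2.INTER_CUBIC))
c7=np.load("w7.npy",allow_pickle=True).item(); im=cv2.imread("pics/w7.png"); hsv=cv2.cvtColor(im,cv2.COLOR_BGR2HSV)
cv2.imwrite("pics/w7b.png",cv2.resize(im[0:290,220:430],None,fx=2,fy=2,interpolation=cv2.INTER_CUBIC))
print("crate",[np.round(onz(c7,*p,.16,1)[:2],4) for p in [(246,12),(420,28),(391,279),(230,263)]])
g=cv2.cvtColor(im,cv2.COLOR_BGR2GRAY)
for (x,y) in [(287,65),(281,142),(277,217),(352,222)]: print(x,y,hsv[y,x],np.round(onz(c7,x,y,.182,1)[:2],4))
t=viewer.get_calibration("top")
for p in [(256,215),(254,240.7),(251.7,267.3),(278.3,269)]: print("top",np.round(onz(t,*p,.182)[:2],4))
# predicted wells
ctr=np.array([.5355,.1342]);y=np.radians(-5)
for X,Y in [(70,35),(0,35),(-70,35),(-70,-35)]:
    print("well",np.round(ctr+np.array([[np.cos(y),-np.sin(y)],[np.sin(y),np.cos(y)]])@[X/1e3,Y/1e3],4))
E
```

```text
[[ 0.64198542 -0.05128742]
 [ 0.64369613 -0.19719527]
 [ 0.43026709 -0.20167681]
 [ 0.42670648 -0.0564468 ]] [ 0.53566378 -0.12665158]
partition crossings [array([ 0.569 , -0.1243]), array([ 0.5003, -0.1253])]
crate [array([0.6639, 0.2038]), array([0.6496, 0.0426]), array([0.4027, 0.0638]), array([0.4198, 0.2259])]
287 65 [ 27 175 254] [0.6054 0.1633]
281 142 [ 27 177 254] [0.5384 0.1688]
277 217 [ 18 193 132] [0.4721 0.1737]
352 222 [ 18 194 133] [0.4674 0.107 ]
top [0.6062 0.1633]
top [0.5371 0.168 ]
top [0.4666 0.1735]
top [0.4615 0.1034]
well [0.6083 0.163 ]
well [0.5386 0.1691]
well [0.4688 0.1752]
well [0.4627 0.1054]
```

View pics/w8b.png

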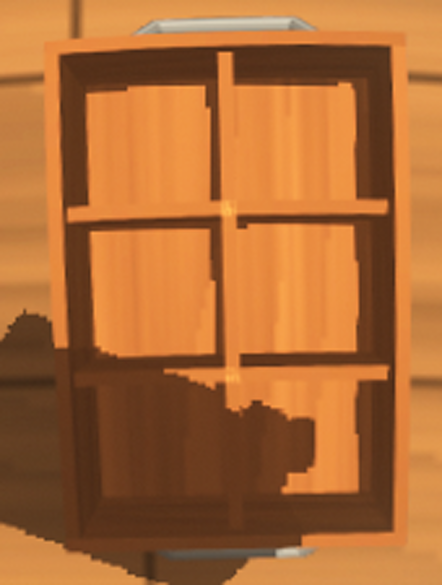

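View pics/w7b.png

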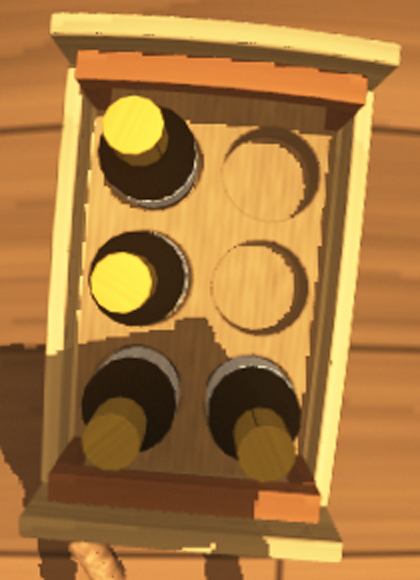

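```bash
cat >> h.py <<'E'
DZ=0.136
AC=np.radians(-50)
def hover(p):
    R=Rd(AC); env.movep([p[0],p[1],.34],R); env.servo_line([p[0],p[1],.225],v=.2)
def cell(X,Y):
    y=np.radians(.8); return np.array([.535,-.126])+np.array([[np.cos(y),-np.sin(y)],[np.sin(y),np.cos(y)]])@[X/1e3,Y/1e3]
def pick(p):
    z=.012+DZ
    print("touch",env.servo_line([p[0],p[1],z],v=.08,force_limit=6))
    o=sensors.get_obs(); f0=o["wrist_force"]
    effector.close_gripper(); o=sensors.get_obs(); print("closed",o["width"],o["position"],o["wrist_force"]-f0)
    env.servo_line([p[0],p[1],z+.03],v=.04)
    env.servo_line([p[0],p[1],.35],v=.15)
    o=sensors.get_obs(); print("lift",o["width"],o["wrist_force"],o["ft_torque"],o["time"])
def place(q):
    R=Rd(np.radians(-45))
    env.servo_line([q[0],q[1],.35],R,v=.18)
    env.servo_line([q[0],q[1],.165],v=.13)
    print("contact",env.servo_line([q[0],q[1],.138],v=.015,force_limit=2.5))
    o=sensors.get_obs(); print(o["position"],o["wrist_force"])
def release(q):
    effector.open_gripper()
    env.servo_line([q[0],q[1],.23],v=.1)
    env.servo_line([q[0],q[1],.34],v=.25)
    print(sensors.get_obs()["time"])
E
python3 - <<'E'
from h import *
hover([.606,.1635])
c=viewer.get_calibration("wrist"); snap("wrist","w9"); np.save("w9.npy",c,allow_pickle=True)
print(proj(c,[.606,.1635,.182],1))
E
```

```text
[319.33902428 269.29116442]
```

View pics/w9.png

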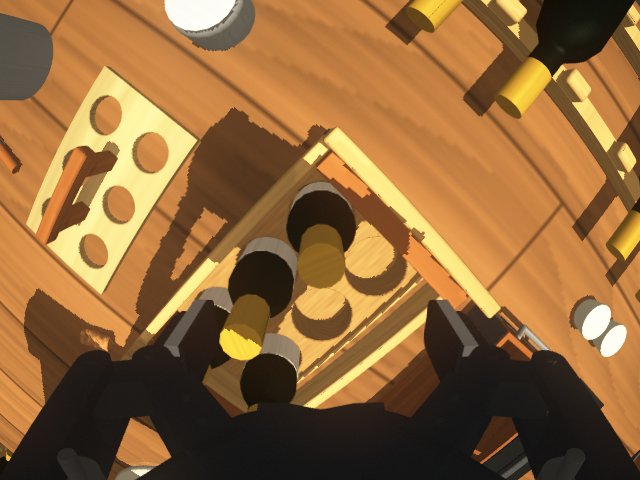

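The disc of bottle A's neck is at (321,267), and (319,269) was predicted, so the position agrees within 2 mm. I'm turning the jaws 10° more towards y for clearance to the end panel, then picking.

```bash
sed -i 's/^AC=.*/AC=np.radians(-60)/' h.py; python3 - <<'E'
from h import *
p=[.606,.1632]
env.servo_line([*p,.222],Rd(AC),v=.15)
pick(p)
snap("wrist","w10"); snap("scene","s10")
E
```

```text
touch False
closed 0.2886765625070671 [0.60623631 0.16314823 0.14835354] [-0.78268363 -1.22923473  5.53243227]
lift 0.2899346870182355 [ 0.29762397 -0.01087315 -3.2419247 ] [-0.12423974  0.00982071  0.02233545] 30.5583
```

View pics/s10.png

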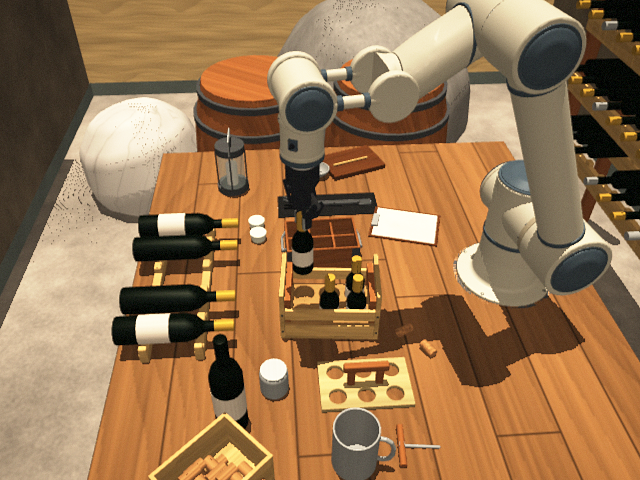

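View pics/w10.png

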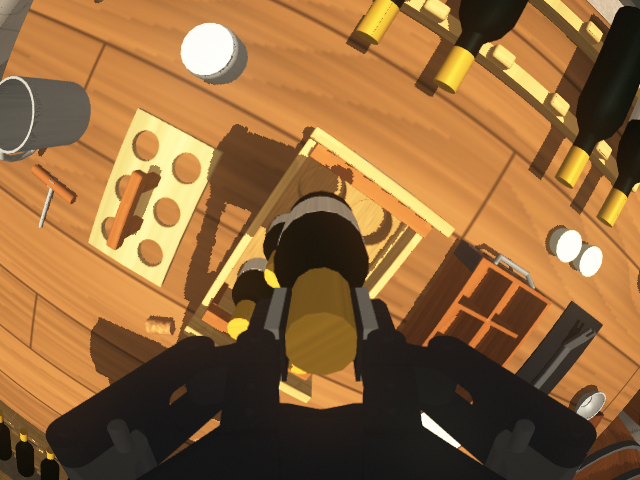

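Bottle A hangs upright in both views, from (303,225) to (303,270) in the scene view. Placing it.

```bash
python3 - <<'E'
from h import *
q=cell(70,35); place(q)
snap("wrist","w11"); release(q)
c=viewer.get_calibration("wrist"); snap("wrist","w12"); np.save("w12.npy",c,allow_pickle=True)
E
```

```text
contact True
[ 0.60457761 -0.09010422  0.14234527] [ 0.0487324  -0.53735731  6.18569799]
37.4333
```

View pics/w12.png

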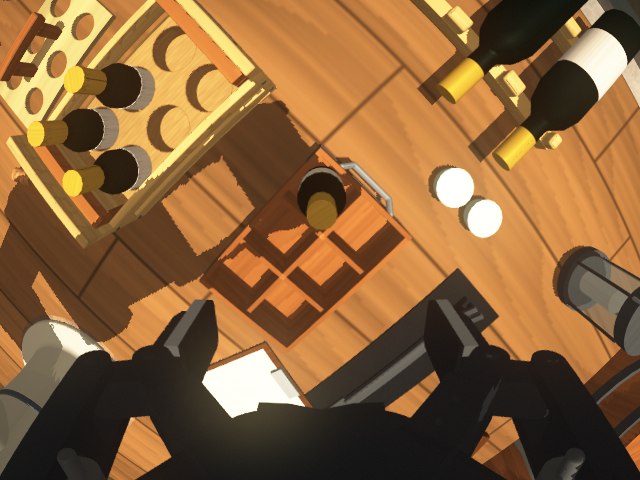

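View pics/w11.png

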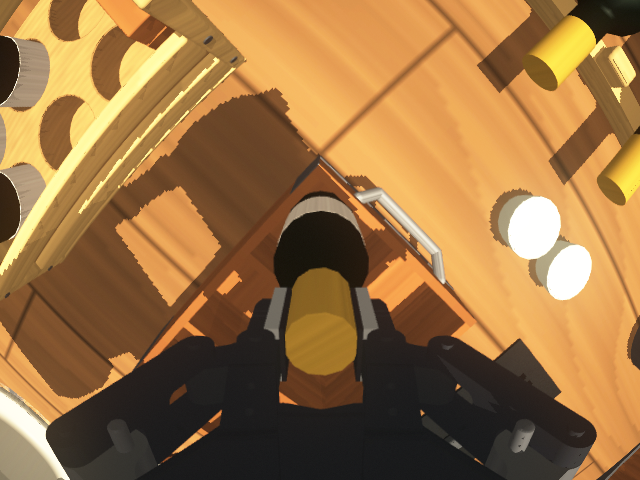

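Bottle A stands in its cell at (320,200). Next is B.

```bash
python3 - <<'E'
from h import *
p=[.538,.1685]; hover(p)
c=viewer.get_calibration("wrist"); snap("wrist","w13"); print(proj(c,[*p,.182],1))
pick(p); snap("wrist","w14")
q=cell(70,-35); place(q); release(q); snap("wrist","w15")
p=[.468,.174]; hover(p)
c=viewer.get_calibration("wrist"); snap("wrist","w16"); print(proj(c,[*p,.182],1))
E
python3 -c "
import cv2,numpy as np
cv2.imwrite('pics/m1.png',cv2.resize(np.vstack([np.hstack([cv2.imread(f'pics/w{i}.png') for i in (13,14)]),np.hstack([cv2.imread(f'pics/w{i}.png') for i in (15,16)])]),(800,600),interpolation=cv2.INTER_AREA))"
```

```text
[319.44431436 269.97959001]
touch False
closed 0.29066405586127386 [0.53814075 0.16861309 0.14833904] [-1.17245404  1.69860832  5.33855625]
lift 0.2902305517111991 [-0.66791706  0.04995149 -3.28262932] [-0.00493866 -0.03323871 -0.00758148] 43.1917
contact True
[ 0.60549007 -0.16003431  0.14234926] [-0.26854205  0.34888306  6.64397064]
50.425
[319.84533334 270.18915938]
```

View pics/m1.png

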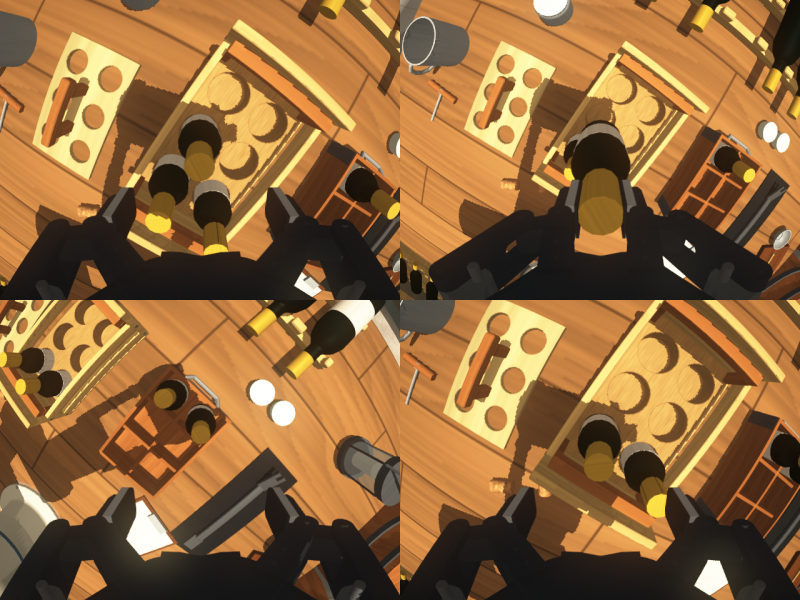

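B now stands in the carrier beside A. C's disc lies on the predicted pixel (320,270). Picking C, then D.

```bash
python3 - <<'E'
from h import *
p=[.468,.174]
pick(p); snap("wrist","w17")
q=cell(-70,35); place(q); release(q); snap("wrist","w18")
p=[.4625,.1042]; hover(p)
c=viewer.get_calibration("wrist"); snap("wrist","w19"); print(proj(c,[*p,.182],1)); snap("scene","s19")
E
python3 -c "
import cv2,numpy as np
cv2.imwrite('pics/m2.png',cv2.resize(np.vstack([np.hstack([cv2.imread(f'pics/{i}.png') for i in ('w17','w18')]),np.hstack([cv2.imread(f'pics/{i}.png') for i in ('w19','s19')])]),(800,600),interpolation=cv2.INTER_AREA))"
```

```text
touch False
closed 0.2904688230201824 [0.46817784 0.17415382 0.14832414] [-1.69109214  1.78007401  5.68546658]
lift 0.28599182013801744 [ 0.78410838 -0.87751868 -3.71493103] [-0.00167802  0.05633761  0.00717844] 56.4917
contact True
[ 0.46456518 -0.09195927  0.14227251] [-1.4052121   0.70061988  9.20628977]
63.3417
[319.37086219 269.65832419]
```

View pics/m2.png

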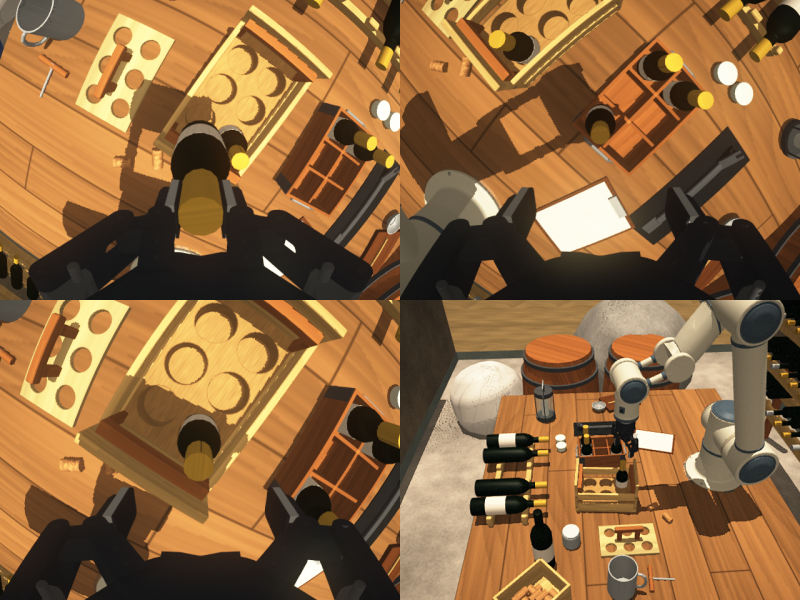

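```bash
python3 - <<'E'
from h import *
im=cv2.imread("pics/w19.png")[200:320,260:380]; cv2.imwrite("pics/w19b.png",cv2.resize(im,None,fx=5,fy=5))
E
```

```text
(no output)
```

View pics/w19b.png

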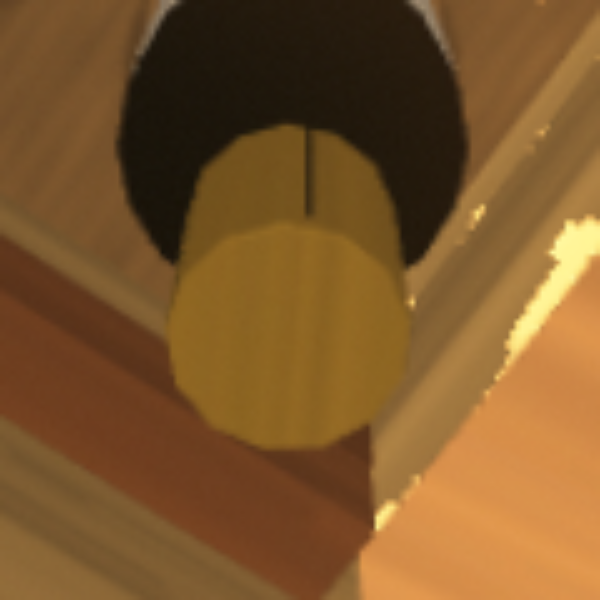

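The disc of D is at (318,268), and (319,270) was predicted. Good.

```bash
python3 - <<'E'
from h import *
p=[.4625,.1042]
pick(p)
q=cell(-70,-35); place(q); release(q)
env.movep([.47,.37,.3],Rd(np.radians(-90)))
c=viewer.get_calibration("wrist"); snap("wrist","w20"); np.save("w20.npy",c,allow_pickle=True)
snap("top","t20",(220,480,160,340),3); snap("scene","s20",(240,440,200,420),2.7)
print(sensors.get_obs()["time"])
E
```

```text
touch False
closed 0.28815864607453606 [0.46260315 0.10434507 0.14827325] [-1.20097199  1.2688408   5.08365517]
lift 0.2875684952038713 [ 0.07958136  0.13557455 -2.74154355] [0.00028157 0.01456214 0.00303252] 68.9083
contact True
[ 0.46553457 -0.16196785  0.14225256] [-1.17738705 -0.06660331  8.23606591]
75.7083
77.7833
```

View pics/w20.png

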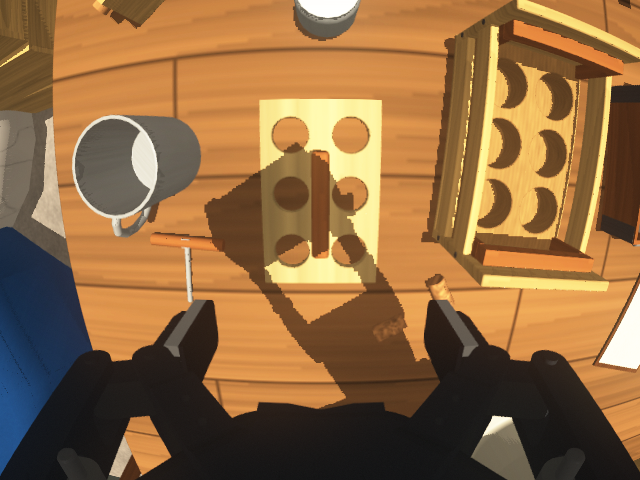

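View pics/t20.png

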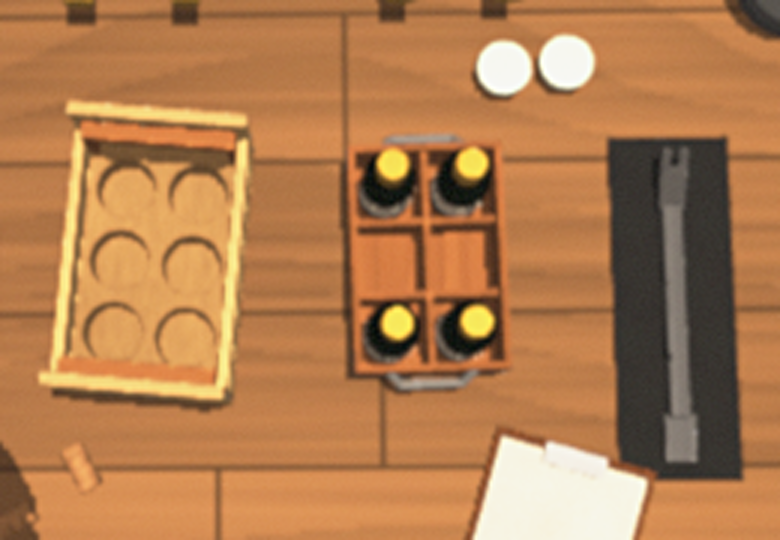

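View pics/s20.png

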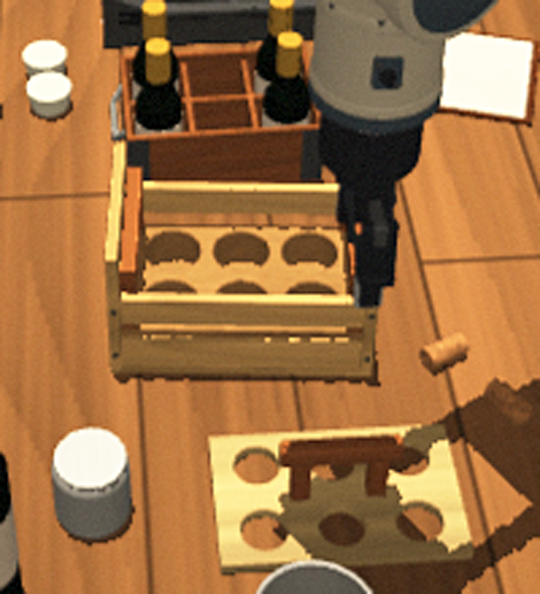

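All four bottles stand in the carrier's corner cells. The crate is empty and the board is where I laid it, with its grip from (320,151) to (320,258) in w20. Now measuring the board and crate for refitting.

```bash
python3 - <<'E'
from h import *
c=np.load("w20.npy",allow_pickle=True).item(); im=cv2.imread("pics/w20.png"); hsv=cv2.cvtColor(im,cv2.COLOR_BGR2HSV)
m=((hsv[...,0]<15)&(hsv[...,1]>165)).astype(np.uint8); z=np.zeros_like(m); z[145:265,305:335]=m[145:265,305:335]
z=cv2.morphologyEx(z,cv2.MORPH_OPEN,np.ones((5,5)))
k=max(cv2.findContours(z,0,2)[0],key=cv2.contourArea)[:,0]
W=np.array([onz(c,*p,.084,1)[:2] for p in k]); print("grip",cv2.minAreaRect(W.astype(np.float32)*1000))
print("board corners",[np.round(onz(c,*p,.012,1)[:2],4) for p in [(259,100),(382,100),(377,284),(262,283)]])
# crate from w7 & w4: detailed crop near end
for n,s in [("w7",(0,430,215,300)),]:
    pass
im=cv2.imread("pics/w7.png"); cv2.imwrite("pics/w7c.png",np.vstack([cv2.resize(im[0:70,230:430],None,fx=4,fy=4),cv2.resize(im[220:290,220:420],None,fx=4,fy=4)]))
E
```

```text
grip ((469.8294982910156, 369.900390625), (16.058204650878906, 107.33155059814453), 89.6427230834961)
board corners [array([0.5802, 0.4399]), array([0.5801, 0.2989]), array([0.3538, 0.2977]), array([0.3554, 0.4441])]
```

View pics/w7c.png

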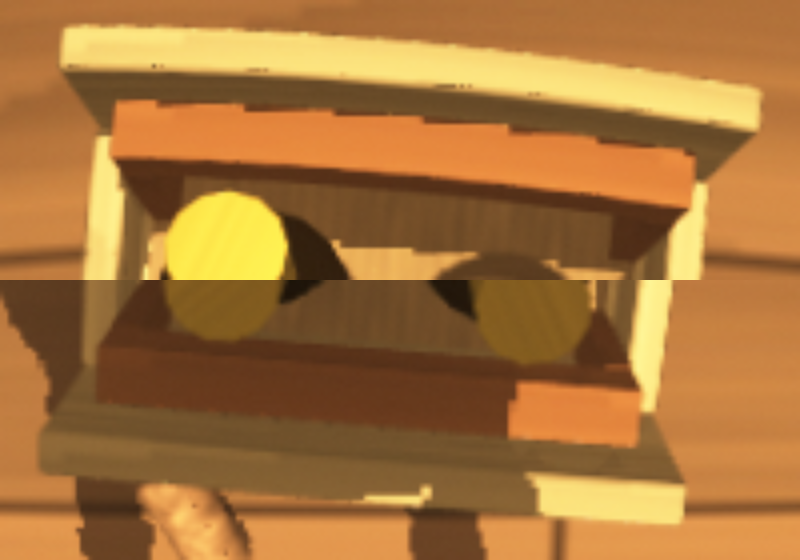

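```bash
python3 - <<'E'
from h import *
c=np.load("w7.npy",allow_pickle=True).item()
for n,p in [("Fi",(245.5,17.5)),("Fi",(419.2,33)),("Fo",(245.7,7)),("Fo",(420,22.5)),("Ni",(230.5,257)),("Ni",(390.8,270.5)),("No",(230,268)),("No",(390.8,280.5))]:
    w=onz(c,*p,.16,1)[:2]
    y=np.radians(-5); print(n,np.round(w,4),"along",round(w@[np.cos(y),np.sin(y)],4),"perp",round(w@[-np.sin(y),np.cos(y)],4))
E
```

```text
Fi [0.6583 0.2041] along 0.638 perp 0.2607
Fi [0.6444 0.0434] along 0.6382 perp 0.0994
Fo [0.6692 0.2042] along 0.6488 perp 0.2617
Fo [0.6553 0.0424] along 0.6491 perp 0.0994
Ni [0.4262 0.2249] along 0.405 perp 0.2612
Ni [0.412  0.0646] along 0.4048 perp 0.1003
No [0.4144 0.2263] along 0.3931 perp 0.2616
No [0.401  0.0639] along 0.3939 perp 0.0986
```

```bash
python3 - <<'E'
from h import *
p=np.array([.4698,.3699,0])
env.servo_line(p+[0,0,.12],Rd(np.radians(-90)),v=.25)
print(env.servo_line(p+[0,0,.057],v=.08,force_limit=8))
effector.close_gripper(); o=sensors.get_obs(); print(o["width"],o["position"])
env.servo_line(p+[0,0,.09],v=.06); env.servo_line(p+[0,0,.3],v=.25)
q=np.array([.5352,.1343,0])
env.servo_line(q+[0,0,.3],Rd(np.radians(-95)),v=.15)
env.servo_line(q+[0,0,.225],v=.12)
c=viewer.get_calibration("wrist"); snap("wrist","w21"); np.save("w21.npy",c,allow_pickle=True)
snap("scene","s21",(240,440,200,360),4); o=sensors.get_obs(); print(o["time"],o["width"],o["position"],o["wrist_force"],o["ft_torque"])
E
```

```text
False
0.19427406191797217 [0.46989585 0.37001491 0.05725392]
84.5667 0.19681000377845081 [0.53571384 0.13443473 0.22590521] [-0.10568076  0.50977522 -3.33274858] [-0.00896309  0.04024886 -0.03647874]
```

View pics/w21.png

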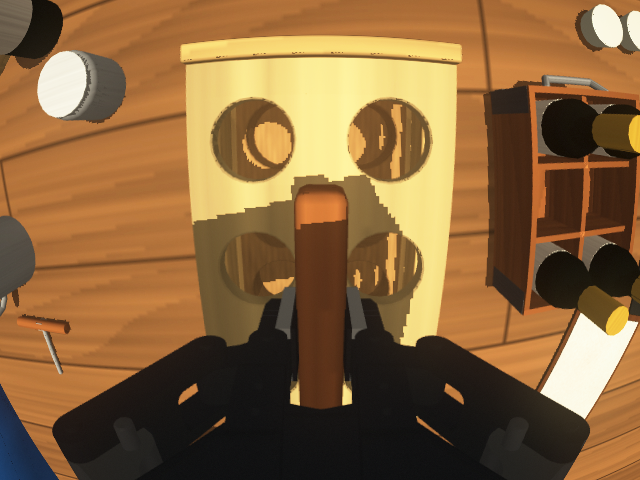

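View pics/s21.png

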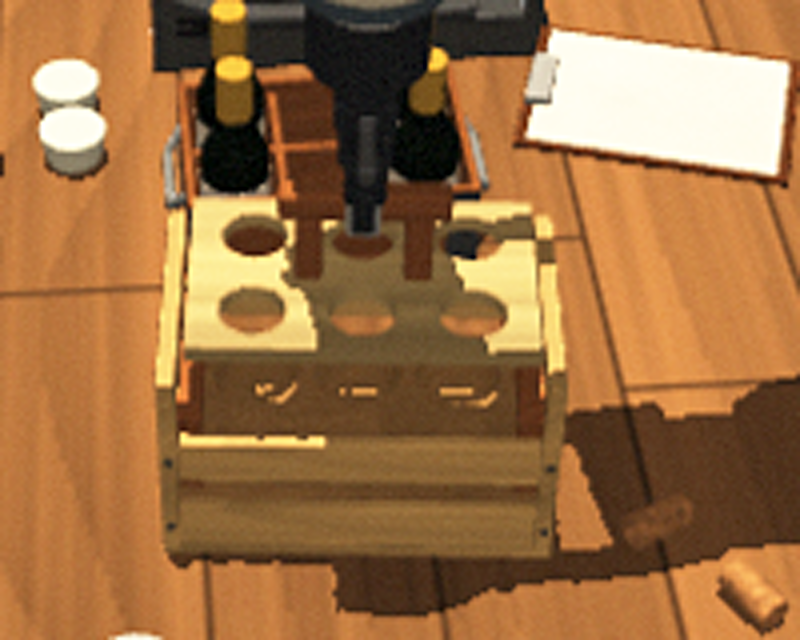

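The board hangs level between the end panels, with a small gap at both ends (x 185 and 545 in the scene crop). Lowering it onto the cleats.

```bash
python3 - <<'E'
from h import *
q=np.array([.5352,.1343,0])
print(env.servo_line(q+[0,0,.2],v=.04,force_limit=6))
o=sensors.get_obs(); print(o["position"],o["wrist_force"])
print(env.servo_line(q+[0,0,.187],v=.02,force_limit=4))
o=sensors.get_obs(); print(o["position"],o["wrist_force"])
snap("scene","s22",(240,440,200,360),4)
E
```

```text
False
[0.53528951 0.13433182 0.20009978] [-0.38037636  0.50704623 -2.36243992]
True
[0.53523301 0.13430822 0.19224911] [-1.42499822  0.21997329  8.56966463]
```

View pics/s22.png

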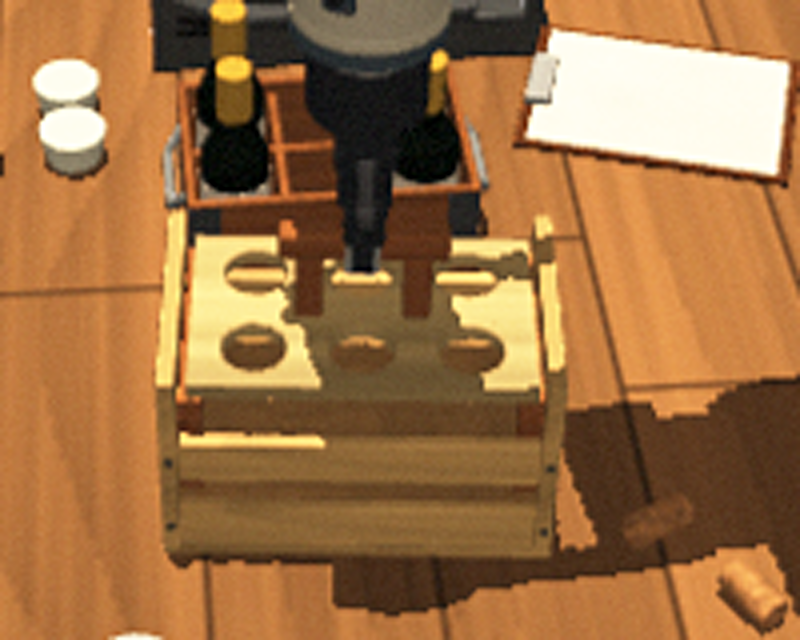

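Contact came at z = 0.192, the expected seat height, and the board lies on both cleats. Releasing, then a final look.

```bash
python3 - <<'E'
from h import *
q=np.array([.5352,.1343,0])
effector.open_gripper()
env.servo_line(q+[0,0,.3],v=.15)
c=viewer.get_calibration("wrist"); snap("wrist","w23")
env.movep([.475,-.13,.38],Rd(np.radians(-90)))
snap("wrist","w24")
env.set_joints([-1.427,.494,1.345,0,1.302,-.096])
snap("scene","s23"); snap("top","t23"); print(sensors.get_obs()["time"])
E
python3 -c "
import cv2,numpy as np
cv2.imwrite('pics/m3.png',cv2.resize(np.vstack([np.hstack([cv2.imread(f'pics/{i}.png') for i in ('w23','w24')]),np.hstack([cv2.imread(f'pics/{i}.png') for i in ('t23','s23')])]),(800,600),interpolation=cv2.INTER_AREA))"
```

```text
90.825
```

View pics/m3.png

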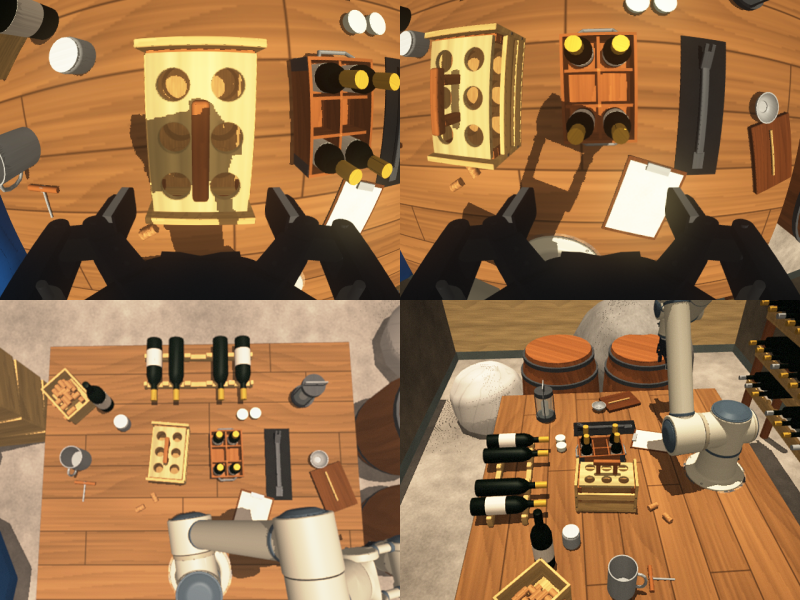

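View pics/t23.png

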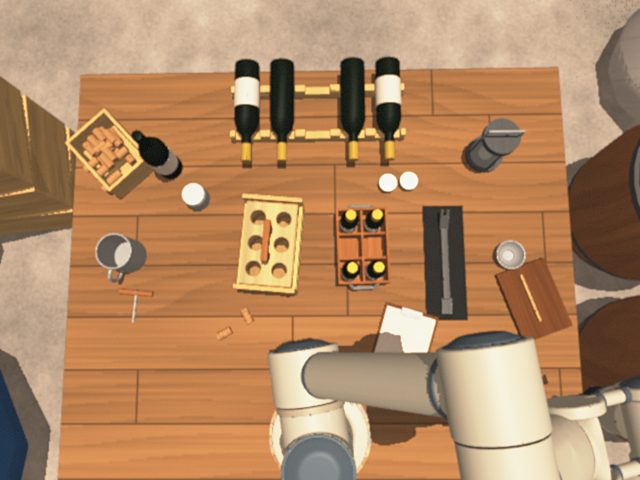

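```bash
python3 - <<'E'
from h import *
c=viewer.get_calibration("top"); im=cv2.imread("pics/t23.png"); g=im.max(2).astype(int)
P=[]
for y in range(232,300):
    r=g[y,432:460]; x=np.nonzero(r>75)[0]
    if 4<len(x)<12: P.append(onz(c,x.mean()+432+0,y,.015)[:2])
P=np.array(P,np.float32); l=cv2.fitLine(P,cv2.DIST_HUBER,0,.01,.01).ravel(); print(len(P),l,np.degrees(np.arctan2(l[1],l[0])))
print("ends",onz(c,447,313,.01),onz(c,446,208,.035))
E
```

```text
66 [ 0.99999946  0.00101163  0.48465648 -0.37141085] 0.05796207
ends [ 0.34365375 -0.37199085  0.01      ] [ 0.648775   -0.37586865  0.035     ]
```

The bar is at yaw 0.06° and y = -0.371, central on the mat. Handing the job in.

```bash
python3 - <<'E'
from h import *
job.finish_job(); print(sensors.get_obs()["time"])
E
```

```text
the job is handed in; nothing more can be done
the job is handed in; nothing more can be done
```

The job is done and handed in at about 91 s of the 210 s allowed, in the order asked.

- **Pry bar:** it lies lengthwise on the mat, about 1 mm off its centre line with a yaw of about 0.1°.
- **Neck board:** it was laid flat, grip up, at (0.47, 0.37) on the clear left end of the bench. At the end I put it back on its cleats in the empty crate. Contact came at the expected seat height, and the last pictures show it level between the end panels.
- **Bottles:** four were in the crate, and each now stands upright in its own corner cell of the carrier. All four went down slowly, stopping at light contact with the cell floor. They hung upright in the carrying pictures I checked.
- **Other things:** the last top view shows the other things on the bench unmoved and nothing fallen. The arm was clear of everything.

I saw no sign that the bar or the board had been knocked aside, and no check failed. Position checks from different views agreed within about 2–3 mm. The exceptions were my first picks of two carrier corners and two neck tops, 4–14 mm off, which I measured again before using them.

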